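# Release the hackle from its left-hand bench clamp

### The job

Free the pin hackle from the bench clamp and put it away: the clamp's T-bar screw has a left-hand thread, so loosen it by turning it clockwise seen from above (never run it down tight) until its end is out of the hackle's tail, then draw the hackle out from under the bridge. Set it down gently, pins up and flat on the floor of the plain undivided white tray, about the middle, and let go. Leave the bottles, tin, brushes, comb and roller where they stand.

Things in the scene. Friction and masses are not known exactly. Their poses are not given: they have to be found in the camera images.
- clamp_axis (a point): point on the table top under the vertical screw axis of the fixed aluminium bench clamp. The clamp is a bridge: crossbar 94 mm along its y, 32 mm along its x, underside 26 mm and top 40 mm above the table, on two posts with 62 mm clear between them (along y); bolted feet 6 mm high reach to y = +-67 mm. Its x axis points level to the rear of the clamp; the hackle's tail lies under the crossbar and comes out towards -x
- knob_bar (a point): centre of the grey T-bar on top of the clamp screw: a plain bar 54 mm long along its own x, 14 mm thick along y, 24 mm tall; z up along the screw axis. It is 67 mm above the table when the screw is fully down and rises with the screw
- knob (a joint): turn of the T-bar in rad: 0 = screw fully down at its stop, growing as it is turned CLOCKWISE seen from above, up to 4.3. Left-hand, coarse thread: clockwise lifts screw and bar by 3.82 mm per rad (24 mm a turn); anticlockwise drives it down. Friction torque about 0.06 N m; it stays where it is left. It starts between 0.3 and 0.9. The screw's end (9 mm diameter, 58 mm below the bar's centre) stands in the blind hole of the hackle's tail and leaves it at 2.36 rad
- hackle_center (a point): centre (half-way up) of the hackle's block: beech, 80 mm along its x, 56 mm along y, 30 mm tall, its underside 15 mm below this point, rows of upright steel pins on top (57 x 35 mm field) to 41 mm above this point; z up. Block and tail weigh about 0.28 kg. The wooden tail, 50 mm wide and 18 mm thick, flush with the underside, reaches from x = +40 to +100 mm and lies under the clamp's bridge
- hackle_hole (a point): mouth of the blind hole (15 mm diameter, 10 mm deep) in the top of the hackle's tail, 75 mm in +x from the block's centre, 18 mm above the underside
- hackle_mid (a point): underside of the hackle at the middle of its whole 140 mm length (30 mm in +x from the block's centre); z up out of the pins
- tray_floor (a point): centre of the inner floor of the plain undivided white tray, fixed, outside 220 mm along its x, 170 mm along y, 24 mm tall, walls and floor 4 mm thick; this point is 4 mm above the table; z up. The divided tray of the same size on the other side is not it
- organiser: white tray with dividers and small stock, same outside size as the plain tray, fixed; not the place for the hackle; origin under its centre
- bottle_a: amber bottle, upright, 48 mm diameter, 130 mm tall; bystander; origin under its centre, z up
- bottle_b: clear bottle with white cap, upright, 48 mm diameter, 120 mm tall; bystander; origin under its centre, z up
- tin: low round aluminium tin, 56 mm diameter, 45 mm tall; bystander; origin under its centre
- paddle: paddle brush lying flat, bristles up, 225 mm long along its x, 62 mm wide, 30 mm tall; bystander; its origin is under the neck end of the handle, which runs from x = -105 to +25 mm, the head from +20 to +120 mm
- comb: tail comb lying flat, 205 mm long along its x, 30 mm wide, 6 mm thick; bystander; origin near its middle, at the table
- roller: grey hair roller standing on end, 40 mm diameter, 62 mm tall; bystander; origin under its centre
- pot: white pot with three brushes standing in it, 80 mm diameter, 100 mm to its rim, about 200 mm to the brush tops; bystander; origin under its centre
- hackle: the hackle itself: origin under the centre of its block, axes as for its centre
Things that resemble listed ones, but are neither listed nor needed, are in the scene too. Leave any red look-alike of the part that bears clamp_axis alone. Leave any red look-alike of the hackle alone.

How it is judged:
By the outcome, as a careful person would: the job done as asked, in the order asked, and still so for the second after the job is handed in, with the robot touching nothing.
It also fails if it takes over 72 s, if anything falls off the work surface, if the arm or the gripper's body presses on something with over 40 N, if the wrist force passes 120 N, or if a joint passes its speed limit or range.

### The arm

A 6-joint arm with a two-finger parallel gripper is mounted at the origin on the work surface. World frame = base frame: x ahead of the robot, y to its left, z up, the work surface at z = 0. Lengths are in m, angles in rad, forces in N, time in s.
With the tool pointing down it reaches from about 0.3 to 0.775 m from the base axis. Payload 14.6 kg.
Tool frame: the origin (TCP) lies at the very end of the fingers, on their centre line; the grasp point (between the pads) lies 19 mm behind it; z points along the fingers, y is the line along which they close (so a half turn about z gives the same grasp; the last joint's range is limited). The gripper opens to 94 mm and grips with 3 to 60 N. Pads are 16 mm wide; open, the fingers measure 119 mm over their backs; the gripper's body (75 mm by 177 mm) begins 78 mm behind the grasp point.
Start: joints at [1.168, 0.3, 1.521, -0, 1.321, -0.067], TCP at [0.181, 0.519, 0.205] pointing down, gripper open.
Joint ranges: [-3.03, 3.03], [-0.79, 2.21], [0.23, 2.52], [-1.04, 4.18], [0, 3.07], [-2.55, 2.55]. Speed limits (rad/s): [2.22, 2.22, 2.57, 3.14, 3.14, 3.14].

### API

Orientations are given as [roll, pitch, yaw] about the fixed x, y, z axes, in that order (R = Rz(yaw) Ry(pitch) Rx(roll)).
In Python, from station import ctrl gives the robot as it stands.
- The arm moves only by the shell command python3 -m pendant 'ROWS' [OPENING] [FORCE]. ROWS is JSON, a list of rows, each a list of 2 entries, a list of its own where there are three numbers: the shift along the world's x, y, z in cm, then the turn about the world's z in rad. A call has 1 to 20 rows; each row shifts and turns the commanded pose from where the row before left it; what a row does not reach is not made up. A row lasts 1/12 s, in which the tool goes at most 41.7 mm and 7.16 degrees, less where a joint would pass 70% of its speed; a pose out of reach is approached as far as the arm can. A call is refused whole if a number of a shift passes 4.17 or a number of a turn 0.125, either way. A call with a gripper value outside its range is refused whole. OPENING is the opening, from 0 (shut) to 1 (fully open), set as the call begins (- or left out, the last holds). The fingers move at their own pace and stop on an object; FORCE is the grip in N (left out, the last holds). Time passes only in rows, so rows that do not move let the fingers close. It gives the time, the measured TCP pose, the force, the opening and the grip force at its end, in the units of the state.
- ctrl.get_obs(): the state, without advancing time (a new reading comes with each control period).
- ctrl.camera(name): name is "scene" or "top" or "wrist"; returns a dict with "color" (420x560x3 uint8, red, green, blue), "intrinsics" (3x3 intrinsics, pixels), "k1" (the pictures are not rectified: a ray, as slopes to the right and down, at radius r is drawn at 1 + k1 r^2 times it, then the intrinsics apply), "camera_from_world" (4x4, takes a point from world to camera coordinates). Camera axes: x right, y down, z forward; pixel columns grow to the right and rows downward; lengths in m; the calibration is good to about 2 mm. A picture is of the moment at which its call begins. There is no depth.
- ctrl.hand_in(): hands the job in; it is judged then, once.
The state is a dict: "time_s": time; "qpos": joint angles; "joint_vel": joint speeds; "tau": joint torques, N m; "ee_pos": TCP position; "eef_rot": TCP orientation; "force": force on the tool from outside, world axes, zero at the start; "moment": the same for the moment, N m; "grip_width": finger opening in m; "grip_force": force on a finger pad.
Only numpy, scipy, OpenCV 4.12 (cv2) and the standard library are available. Lean on these libraries where they do the work, as an engineer would, in place of code of your own. Each camera call takes 0.05 s, during which the arm holds its last target. There are 200 camera calls.

## Working session

There is one attempt and no reset: what is moved stays moved. The work goes in short steps, Python scripts to look and compute and a shell command to move; the robot and the scene stay as the last step left them, time stands still between calls to the robot, and variables do not carry over. Pictures are saved under pics/ and viewed, at most 10 in all, crops included, and the job is handed in when it is done.

```bash
mkdir -p pics
cat > h.py <<'E'
import numpy as np, cv2, json
from station import ctrl
def cam(n,save=None):
    c=ctrl.camera(n); c={k:(np.array(v) if k!='k1' else v) for k,v in c.items()}
    if save: cv2.imwrite('pics/'+save+'.png',c['color'][:,:,::-1])
    return c
def ray(c,u,v):
    K=c['intrinsics'];d=np.array([(u-K[0,2])/K[0,0],(v-K[1,2])/K[1,1]])
    s=d.copy()
    for _ in range(30): s=d/(1+c['k1']*(s@s))
    T=c['camera_from_world'];R=T[:3,:3];o=-R.T@T[:3,3]
    return o,R.T@np.array([s[0],s[1],1])
def onz(c,u,v,z):
    o,d=ray(c,u,v);return o+d*(z-o[2])/d[2]
def proj(c,p):
    T=c['camera_from_world'];q=T[:3,:3]@np.array(p)+T[:3,3];s=q[:2]/q[2];s=s*(1+c['k1']*(s@s));K=c['intrinsics']
    return np.array([K[0,0]*s[0]+K[0,2],K[1,1]*s[1]+K[1,2]])
def st():
    o=ctrl.get_obs();print({k:np.round(o[k],4).tolist() for k in['time_s','qpos','ee_pos','eef_rot','force','moment','grip_width','grip_force']})
E
python3 - <<'E'
from h import *
import pickle
a=cam('top','top0');b=cam('scene','scene0');w=cam('wrist','wrist0')
pickle.dump((a,b,w),open('c0.pkl','wb'))
for c in(a,b,w):
    print(c['camera_from_world'].round(3).tolist(),c['intrinsics'].round(1).tolist(),c['k1'])
st()
E
```

```text
[[-0.024, -1.0, -0.004, -0.003], [-0.995, 0.024, -0.092, 0.531], [0.092, 0.002, -0.996, 1.409], [0.0, 0.0, 0.0, 1.0]] [[518.1, 0.0, 281.9], [0.0, 518.1, 206.1], [0.0, 0.0, 1.0]] -0.1988127252517631
[[0.297, 0.955, 0.006, -0.144], [0.668, -0.204, -0.716, -0.288], [-0.682, 0.216, -0.698, 1.339], [0.0, 0.0, 0.0, 1.0]] [[425.7, 0.0, 288.4], [0.0, 425.7, 212.2], [0.0, 0.0, 1.0]] -0.12689666536431843
[[0.329, 0.944, -0.001, -0.551], [0.915, -0.319, 0.247, -0.025], [0.234, -0.082, -0.969, 0.39], [0.0, 0.0, 0.0, 1.0]] [[371.1, 0.0, 277.8], [0.0, 371.1, 209.8], [0.0, 0.0, 1.0]] -0.06180410348339608
{'time_s': 0.15, 'qpos': [1.1684, 0.3003, 1.5214, -0.0, 1.3207, -0.0666], 'ee_pos': [0.1812, 0.5191, 0.205], 'eef_rot': [-3.1408, -0.0, 2.8058], 'force': [-0.1828, 0.8432, -0.0765], 'moment': [-0.0243, 0.0278, -0.0192], 'grip_width': 0.094, 'grip_force': 0.0}
```

View pics/top0.png

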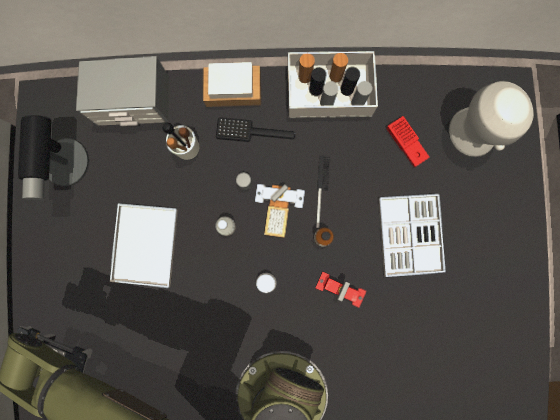

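View pics/scene0.png

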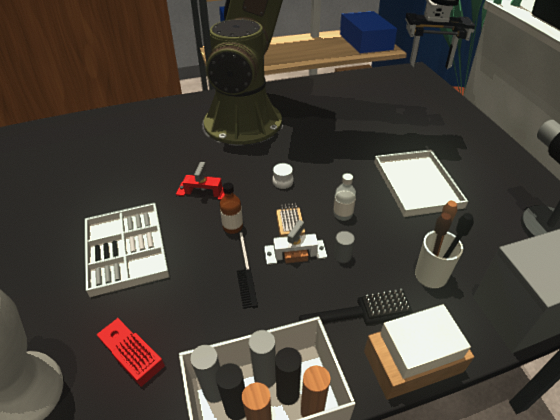

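The top view shows the clamp at about (280,195), the hackle at (277,220), the plain tray at (144,246), bottle b at (226,225) and the amber bottle at (323,237). The red look-alikes are at (341,290) and (408,140).

Run:
```python
from h import *
import pickle
a,b,w=pickle.load(open('c0.pkl','rb'))
A=cv2.resize(a['color'][165:255,210:340,::-1],None,fx=6,fy=6,interpolation=cv2.INTER_CUBIC)[:540]
B=cv2.resize(b['color'][190:280,250:380,::-1],None,fx=4,fy=4,interpolation=cv2.INTER_CUBIC)
cv2.imwrite('pics/cropA.png',A);cv2.imwrite('pics/cropB.png',B)
img=a['color'];hsv=cv2.cvtColor(img,cv2.COLOR_RGB2HSV)
def blobs(m,name,z,mn=30):
    n,l,s,c=cv2.connectedComponentsWithStats(m.astype(np.uint8))
    for i in range(1,n):
        if s[i,4]>mn:
            cs,_=cv2.findContours((l==i).astype(np.uint8),0,2);r=cv2.minAreaRect(max(cs,key=len))
            bx=[onz(a,*p,z)[:2].round(4).tolist() for p in cv2.boxPoints(r)]
            print(name,c[i].round(1),s[i,4],onz(a,*c[i],z)[:2].round(4),bx)
wood=(hsv[...,0]>8)&(hsv[...,0]<28)&(hsv[...,1]>90)&(hsv[...,2]>120)
box=np.zeros_like(wood);box[170:250,215:340]=1
blobs(wood&box,'wood',.03)
wh=(hsv[...,1]<40)&(hsv[...,2]>170)
box[:]=0;box[170:300,215:340]=1
blobs(wh&box,'white',.03,15)
box[:]=0;box[190:300,100:190]=1
blobs(wh&box,'tray',.024)
```

```text
wood [276.9 215.4] 340 [ 0.5052 -0.0013] [[0.4542, 0.0362], [0.5516, 0.0202], [0.542, -0.0368], [0.4448, -0.0205]]
wood [324.7 240.8] 70 [ 0.4322 -0.1308] [[0.4424, -0.1111], [0.4476, -0.1514], [0.4235, -0.1544], [0.4184, -0.1141]]
white [243.  179.5] 129 [0.6072 0.0906] [[0.6231, 0.107], [0.6223, 0.0736], [0.5915, 0.0741], [0.5923, 0.1074]]
white [264.3 192.6] 259 [0.5691 0.0322] [[0.5475, 0.0629], [0.5954, 0.0508], [0.5803, -0.0065], [0.5326, 0.0058]]
white [291.2 196.3] 347 [ 0.5572 -0.0419] [[0.5441, 0.0113], [0.5925, -0.0005], [0.5722, -0.0817], [0.524, -0.0697]]
white [318.4 205.4] 76 [ 0.5301 -0.1165] [[0.4845, -0.1096], [0.5759, -0.1174], [0.5755, -0.1234], [0.484, -0.1156]]
white [275.9 221.2] 323 [0.4893 0.0017] [[0.4609, 0.0264], [0.5243, 0.016], [0.5179, -0.0221], [0.4545, -0.0115]]
white [224.  226.6] 172 [0.4776 0.1452] [[0.4964, 0.1643], [0.4954, 0.1227], [0.4568, 0.1233], [0.4577, 0.1648]]
white [265.4 283.2] 269 [0.3203 0.0342] [[0.3215, 0.0683], [0.3549, 0.0333], [0.32, -0.0001], [0.2866, 0.0349]]
tray [143.7 244.4] 4403 [0.433  0.3731] [[0.3304, 0.4747], [0.5522, 0.4507], [0.5315, 0.2803], [0.313, 0.305]]
```

View pics/cropA.png

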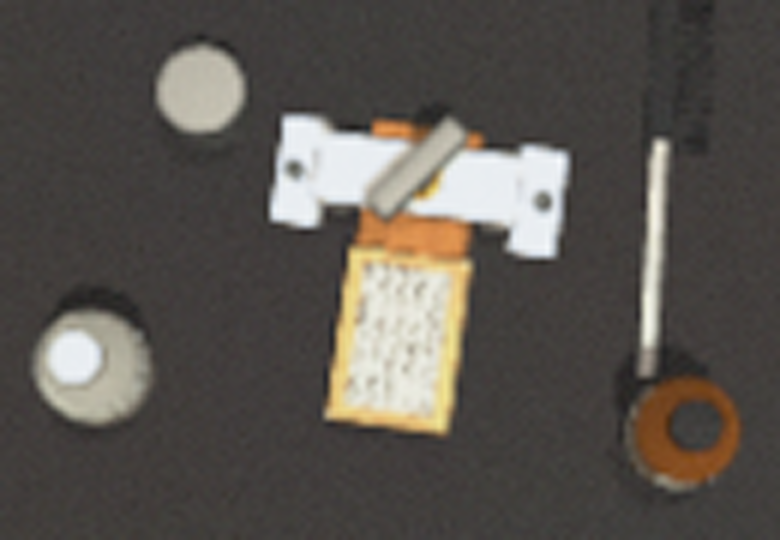

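View pics/cropB.png

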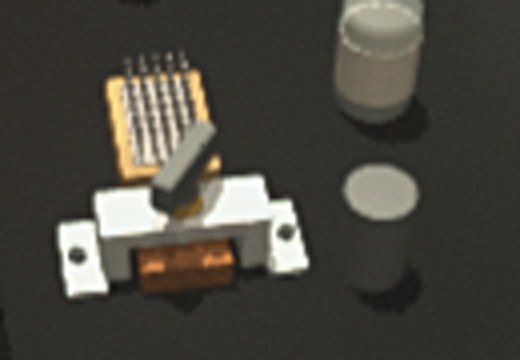

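Crop A: clamp foot bolts at (295,168) and (543,201). The T-bar runs diagonally from (380,203) to (455,130). Hackle block corners are about (350,248), (471,261), (447,433) and (327,417). Crop B confirms the tail passes under the bridge.

Run:
```python
from h import *
import pickle
a,b,w=pickle.load(open('c0.pkl','rb'))
f=lambda x,y,z:onz(a,(x+.5)/6-.5+210,(y+.5)/6-.5+165,z)[:2]
l=f(295,168,.006);r=f(543,201,.006);d=l-r
print('clamp',(l+r)/2,np.linalg.norm(d),'xaxis yaw',np.arctan2(-d[0],d[1]))
e=[f(455,118,.081),f(468,133,.081),f(387,218,.081),f(366,202,.081)]
print('bar',np.mean(e,0),[np.linalg.norm(e[i]-e[i-1]) for i in range(4)])
d=e[0]-e[3]; print('bar yaw',np.arctan2(d[1],d[0]))
c=[f(350,248,.03),f(471,261,.03),f(447,433,.03),f(327,417,.03)]
d=(c[0]+c[1]-c[2]-c[3])/2;print('hackle',np.mean(c,0),'yaw',np.arctan2(d[1],d[0]),np.linalg.norm(d),np.linalg.norm(c[0]-c[1]))
ht=lambda x,y,z:onz(a,(x+.5)/6-.5+210,(y+.5)/6-.5+165,z)[:2].round(3)
print('bottleb base~',ht(93,370,.06),'cap',ht(75,357,.12),'tin',ht(200,88,.045),'amber cap',ht(695,425,.13))
# tray rim
print('bar in scene', [onz(b,250+x/4,190+y/4,.08)[:2].round(4).tolist() for x,y in((205,132),(160,190))])
```

```text
clamp [ 0.5633525  -0.00930769] 0.11717446079274559 xaxis yaw -0.15715901539621183
bar [ 0.5623092  -0.01004013] [np.float64(0.054510478647483006), np.float64(0.008867308495348891), np.float64(0.05228951058934583), np.float64(0.011746885725217511)]
bar yaw -0.8341767356090384
hackle [0.48934292 0.00141776] yaw -0.1593658537880988 0.07902209144992733 0.05591248437273625
bottleb base~ [0.477 0.139] cap [0.479 0.14 ] tin [0.606 0.09 ] amber cap [ 0.444 -0.125]
bar in scene [[0.5541, 0.0069], [0.5869, -0.0285]]
```

```bash
python3 -m pendant '[[[2.12,-2.94,0],-0.028],[[2.12,-2.94,0],-0.028],[[2.12,-2.94,0],-0.028],[[2.12,-2.94,0],-0.028],[[2.12,-2.94,0],-0.028],[[2.12,-2.94,0],-0.028],[[2.12,-2.94,0],-0.028],[[2.12,-2.94,0],-0.028],[[2.12,-2.94,0],-0.028],[[2.12,-2.94,0],-0.028],[[2.12,-2.94,0],-0.028],[[2.12,-2.94,0],-0.028],[[2.12,-2.94,0],-0.028],[[2.12,-2.94,0],-0.028],[[2.12,-2.94,0],-0.028],[[2.12,-2.94,0],-0.028],[[2.12,-2.94,0],-0.028],[[2.12,-2.94,0],-0.023]]' 0.45 20
python3 -m pendant '[[[0,0,0],0],[[0,0,0],0]]'
python3 - <<'E'
from h import *
st();c=cam('wrist','wrist1');t=cam('top')
print('proj bar ctr',proj(c,[.563,-.0095,.081]))
# tray, refined, whole visible
img=t['color'];hsv=cv2.cvtColor(img,cv2.COLOR_RGB2HSV)
m=((hsv[...,1]<60)&(hsv[...,2]>120)).astype(np.uint8);m[:,:95]=0;m[:,190:]=0;m[:195]=0;m[300:]=0
cs,_=cv2.findContours(m,0,2);r=cv2.minAreaRect(max(cs,key=cv2.contourArea));p=np.array([onz(t,*q,.024)[:2] for q in cv2.boxPoints(r)])
print('tray',p.mean(0),[np.linalg.norm(p[i]-p[i-1]) for i in range(4)],p.round(4).tolist())
E
```

```text
time_s: 1.65
ee_pos: [0.5635, -0.0117, 0.2052]
eef_rot: [-3.141, -0.0, 2.305]
force: [0.5, -0.1, 0.9]
grip_width: 0.0424
grip_force: 0.0
time_s: 1.82
ee_pos: [0.563, -0.0112, 0.2046]
eef_rot: [-3.141, -0.001, 2.304]
force: [-0.2, 0.2, 0.0]
grip_width: 0.0421
grip_force: 0.0
{'time_s': 1.8167, 'qpos': [-0.0849, 0.3307, 1.4826, 0.0, 1.3296, -0.8186], 'ee_pos': [0.563, -0.0112, 0.2046], 'eef_rot': [-3.1407, -0.001, 2.3045], 'force': [-0.226, 0.1814, 0.0194], 'moment': [-0.0078, 0.0097, -0.0102], 'grip_width': 0.0421, 'grip_force': 0.0}
proj bar ctr [278.34935871 202.92097779]
tray [0.43196626 0.37738716] [np.float64(0.1729314760357646), np.float64(0.22580268429482503), np.float64(0.1740921058963315), np.float64(0.22246283007004228)] [[0.3299, 0.4763], [0.5542, 0.4508], [0.5323, 0.2781], [0.3114, 0.3043]]
```

View pics/wrist1.png

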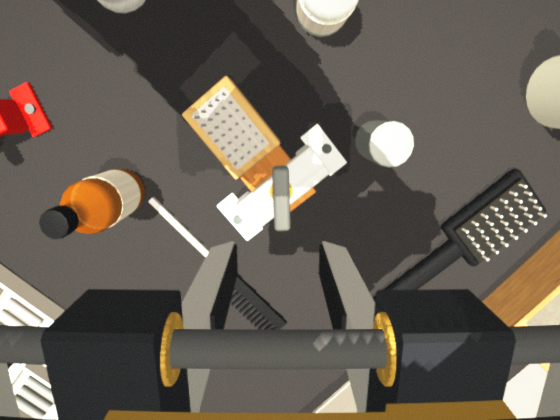

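The wrist view shows the T-bar aligned with the gripper at about (281,198), within about 2 mm of the prediction. I'll descend onto it.

```bash
python3 - <<'E'
from h import *
c=cam('wrist')
img=c['color'];print(onz(c,281,199,.081)[:2], onz(c,281.0,168,.081)[:2],onz(c,281.5,222,.081)[:2])
for r in(175,185,205,215): print(img[r,264:300].mean(1).astype(int).tolist())
E
python3 -m pendant '[[[0,0.05,-2],0],[[0,0,-2],0],[[0,0,-2],0],[[0,0,-2],0],[[0,0,-2],0],[[0,0,-2],0],[[0,0,-1.5],0],[[0,0,-1],0],[[0,0,-0.8],0],[[0,0,-0.3],0],[[0,0,0],0],[[0,0,0],0]]'
```

```text
[ 0.56192711 -0.00386815] [0.54436614 0.015412  ] [ 0.57574665 -0.01840633]
[163, 160, 149, 130, 123, 120, 118, 113, 118, 130, 140, 144, 150, 146, 150, 149, 151, 148, 151, 153, 155, 145, 133, 135, 218, 237, 239, 239, 240, 239, 240, 240, 240, 240, 240, 240]
[247, 252, 254, 254, 254, 254, 248, 195, 140, 130, 141, 143, 145, 147, 147, 149, 150, 150, 147, 151, 150, 145, 134, 132, 184, 227, 238, 241, 240, 240, 239, 238, 237, 235, 235, 234]
[254, 254, 254, 254, 254, 254, 254, 248, 193, 159, 173, 193, 202, 201, 204, 201, 202, 205, 205, 207, 205, 203, 187, 174, 186, 229, 222, 186, 165, 158, 157, 157, 155, 157, 152, 131]
[254, 254, 254, 254, 254, 254, 254, 254, 242, 184, 171, 188, 196, 201, 202, 200, 202, 204, 201, 207, 206, 206, 189, 171, 127, 76, 59, 57, 62, 57, 60, 62, 61, 59, 57, 58]
time_s: 2.97
ee_pos: [0.5632, -0.0093, 0.0502]
eef_rot: [3.141, 0.001, 2.307]
force: [0.1, -1.1, 0.3]
grip_width: 0.042
grip_force: 0.0
```

```bash
python3 -m pendant '[[[0,0,0],0],[[0,0,0],0],[[0,0,0],0],[[0,0,0],0],[[0,0,0],0],[[0,0,0],0],[[0,0,0],0],[[0,0,0],0]]' 0 25
python3 -m pendant '[[[0,0,0.04],-0.1],[[0,0,0.04],-0.1],[[0,0,0.04],-0.1],[[0,0,0.04],-0.1],[[0,0,0],0],[[0,0,0],0]]'
```

```text
time_s: 3.63
ee_pos: [0.5638, -0.0088, 0.0499]
eef_rot: [3.139, 0.001, 2.307]
force: [7.0, 5.6, -1.4]
grip_width: 0.0147
grip_force: 25.0
time_s: 4.13
ee_pos: [0.5636, -0.0089, 0.0514]
eef_rot: [3.139, -0.0, 1.906]
force: [5.5, 4.7, -1.3]
grip_width: 0.0152
grip_force: 25.0
```

```bash
python3 -m pendant '[[[0.07,0.06,0.04],-0.1],[[0,0,0.04],-0.1],[[0,0,0.04],-0.1],[[0,0,0.04],-0.1],[[0,0,0.04],-0.1],[[0,0,0.04],-0.1],[[0,0,0.04],-0.1],[[0,0,0.04],-0.1],[[0,0,0.04],-0.1],[[0,0,0.04],-0.1],[[0,0,0],0],[[0,0,0],0]]'
```

```text
time_s: 5.13
ee_pos: [0.5632, -0.0086, 0.0551]
eef_rot: [-3.141, 0.0, 0.91]
force: [-3.4, 3.4, 4.4]
grip_width: 0.0148
grip_force: 25.0
```

```bash
python3 -m pendant '[[[0,0,0.04],-0.1],[[0,0,0.04],-0.1],[[0,0,0.04],-0.1],[[0,0,0.04],-0.1],[[0,0,0.04],-0.1],[[0,0,0.04],-0.1],[[0,0,0.04],-0.1],[[0,0,0.04],-0.1],[[0,0,0],0]]'
python3 -m pendant '[[[0,0,0.04],-0.1],[[0,0,0.04],-0.1],[[0,0,0.04],-0.1],[[0,0,0.04],-0.1],[[0,0,0.04],-0.1],[[0,0,0.04],-0.1],[[0,0,0.03],-0.1],[[0,0,0.03],-0.1],[[0,0,0],0],[[0,0,0],0]]'
```

```text
time_s: 5.88
ee_pos: [0.563, -0.0082, 0.0581]
eef_rot: [-3.14, 0.001, 0.104]
force: [-5.2, 5.5, 2.9]
grip_width: 0.0153
grip_force: 25.0
time_s: 6.72
ee_pos: [0.5632, -0.0078, 0.0612]
eef_rot: [-3.141, 0.002, -0.69]
force: [-5.3, 8.9, 3.1]
grip_width: 0.0149
grip_force: 25.0
```

```bash
python3 -m pendant '[[[0,0,0],0],[[0,0,0],0],[[0,0,0],0],[[0,0,0],0],[[0,0,0.5],0],[[0,0,2],0],[[0,0,3],0],[[0,0,3],0],[[0,0,3],0],[[0,0,0],0]]' 0.45
python3 -m pendant '[[[-1.7,0,0.5],0.123],[[-1.7,0,0.5],0.123],[[-1.7,0,0.5],0.123],[[-1,0,0.5],0.123],[[0,0,0.5],0.123],[[0,0,0],0.123],[[0,0,0],0.123],[[0,0,0],0.123],[[0,0,0],0.123],[[0,0,0],0.123],[[0,0,0],0.123],[[0,0,0],0.123],[[0,0,0],0.123],[[0,0,0],0.123],[[0,0,0],0.123],[[0,0,0],0.123],[[0,0,0],0.123],[[0,0,0],0.123],[[0,0,0],0.123],[[0,0,0],0.123]]' 0.95
python3 -m pendant '[[[0,0,0],0.123],[[0,0,0],0.123],[[0,0,0],0.123],[[0,0,0],0.123],[[0,0,0],0.123],[[0,0,0],0.123],[[0,0,0],0.123],[[0,0,0],0.123],[[0,0,0],0.123],[[0,0,0],0.108],[[0,0,0],0],[[0,0,0],0]]'
python3 - <<'E'
from h import *
st();c=cam('wrist','wrist2');t=cam('top')
cv2.imwrite('pics/cropC.png',cv2.resize(t['color'][165:255,210:340,::-1],None,fx=6,fy=6,interpolation=cv2.INTER_CUBIC))
g=np.array([.4893,.0014]);u=np.array([np.cos(.158),-np.sin(.158)]);v=np.array([-u[1],u[0]])
for a,b in((40,28),(40,-28),(-40,-28),(-40,28)): print(proj(c,[*(g+u*a/1e3+v*b/1e3),.03]).round(1))
E
```

```text
time_s: 7.55
ee_pos: [0.5657, -0.0091, 0.1827]
eef_rot: [-3.136, -0.008, -0.693]
force: [1.2, -0.9, 0.5]
grip_width: 0.0423
grip_force: 0.0
time_s: 9.22
ee_pos: [0.5025, -0.0089, 0.2012]
eef_rot: [3.142, 0.0, 1.773]
force: [0.7, 0.4, 0.4]
grip_width: 0.0889
grip_force: 0.0
time_s: 10.22
ee_pos: [0.5025, -0.0089, 0.2013]
eef_rot: [-3.142, 0.0, 2.978]
force: [0.0, -0.4, -0.3]
grip_width: 0.0897
grip_force: 0.0
{'time_s': 10.2167, 'qpos': [-0.0906, 0.1978, 1.6584, -0.0001, 1.2853, -1.4982], 'ee_pos': [0.5025, -0.0089, 0.2013], 'eef_rot': [-3.1415, 0.0001, 2.9785], 'force': [0.0456, -0.3582, -0.2843], 'moment': [0.0321, 0.0421, 0.0318], 'grip_width': 0.0897, 'grip_force': 0.0}
[313.5 217.2]
[256.3 217.5]
[254.8 134.5]
[315.  134.2]
```

View pics/wrist2.png

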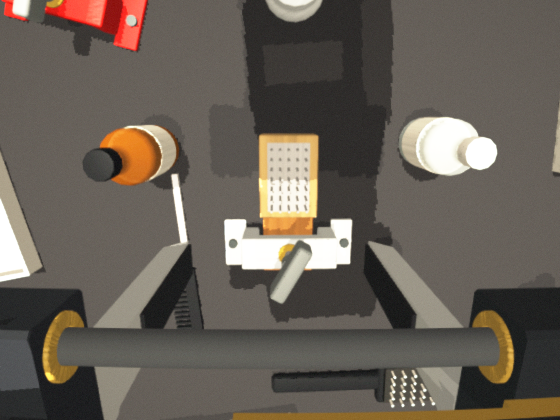

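The wrist view shows the hackle block at (260–317, 135–217), about 2 mm further towards +y than predicted. The T-bar has turned and the tail is still under the bridge. Next I grip the block.

```bash
python3 -m pendant '[[[0.15,1.0,-1],0.005],[[0,0,-2],0],[[0,0,-2.5],0],[[0,0,-2.5],0],[[0,0,-2.5],0],[[0,0,-2.5],0],[[0,0,-2],0],[[0,0,-1.5],0],[[0,0,-1.2],0],[[0,0,-0.8],0],[[0,0,-0.6],0],[[0,0,-0.5],0],[[0,0,0],0],[[0,0,0],0]]'
python3 -m pendant '[[[0,0,0],0],[[0,0,0],0],[[0,0,0],0],[[0,0,0],0],[[0,0,0],0],[[0,0,0],0],[[0,0,0],0],[[0,0,0],0]]' 0.3 35
```

```text
time_s: 11.48
ee_pos: [0.5042, 0.0013, 0.0055]
eef_rot: [3.142, 0.0, 2.987]
force: [0.4, 0.3, 1.0]
grip_width: 0.0891
grip_force: 0.0
time_s: 12.15
ee_pos: [0.5041, 0.0011, 0.0054]
eef_rot: [-3.142, 0.0, 2.987]
force: [-1.0, -0.1, 2.6]
grip_width: 0.056
grip_force: 35.0
```

```bash
python3 -m pendant '[[[-0.2,0.03,0.05],0],[[-0.3,0.05,0],0],[[-0.3,0.05,0],0],[[0,0,0],0]]'
```

```text
time_s: 12.48
ee_pos: [0.4952, 0.0026, 0.0055]
eef_rot: [-3.142, -0.001, 2.987]
force: [-0.2, -0.1, -3.0]
grip_width: 0.0557
grip_force: 35.0
```

```bash
python3 -m pendant '[[[-0.5,0.08,0],0],[[-0.6,0.1,0],0],[[-0.8,0.13,0],0],[[-0.8,0.13,0],0],[[-0.8,0.13,0],0],[[-0.8,0.13,0],0],[[-0.8,0.13,0],0],[[-0.5,0.08,0],0],[[-0.3,0.05,0],0],[[0,0,0],0]]'
python3 -m pendant '[[[0,0,0.5],0],[[0,0,1],0],[[0,0,2],0],[[0,0,2],0],[[0,0,2],0],[[0,0,2],0],[[0,0,2],0],[[0,0,2],0],[[0,0,2],0],[[0,0,1.5],0],[[0,0,1],0],[[0,0,0],0],[[0,0,0],0]]'
python3 - <<'E'
from h import *
st();t=cam('top');s=cam('scene','scene3')
E
```

```text
time_s: 13.32
ee_pos: [0.4366, 0.0122, 0.0058]
eef_rot: [-3.142, 0.0, 2.987]
force: [0.3, -0.0, -2.8]
grip_width: 0.0557
grip_force: 35.0
time_s: 14.4
ee_pos: [0.437, 0.012, 0.1858]
eef_rot: [3.142, 0.0, 2.987]
force: [0.1, -1.0, -4.8]
grip_width: 0.0555
grip_force: 35.0
{'time_s': 14.4, 'qpos': [-0.0563, 0.0647, 1.8468, -0.0, 1.2296, -1.4722], 'ee_pos': [0.437, 0.012, 0.1858], 'eef_rot': [3.1416, 0.0005, 2.9867], 'force': [0.0686, -0.9806, -4.8477], 'moment': [0.027, 0.0097, 0.0191], 'grip_width': 0.0555, 'grip_force': 34.9853}
```

View pics/scene3.png

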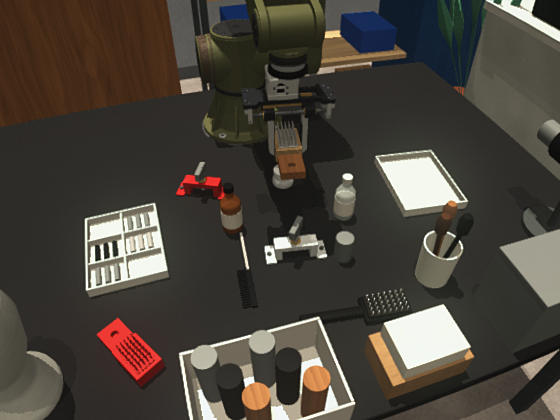

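```bash
python3 -m pendant '[[[-0.14,1.2,0],0.01],[[-0.14,2.5,0],0.01],[[-0.14,3.1,0],0.01],[[-0.14,3.1,0],0.01],[[-0.14,3.1,0],0],[[-0.14,3.1,0],0],[[-0.14,3.1,0],0],[[-0.14,3.1,0],0],[[-0.14,3.1,0],0],[[-0.14,3.1,0],0],[[-0.14,3.1,0],0],[[-0.14,2.8,0],0],[[-0.14,1.5,0],0],[[-0.14,0.8,0],0],[[0,0,0],0],[[0,0,0],0],[[0,0,0],0]]'
python3 -m pendant '[[[0,0,-1],0],[[0,0,-2],0],[[0,0,-2],0],[[0,0,-2],0],[[0,0,-2],0],[[0,0,-2],0],[[0,0,-2],0],[[0,0,-1.5],0],[[0,0,-1],0],[[0,0,-0.5],0],[[0,0,0],0],[[0,0,0],0]]'
python3 - <<'E'
from h import *
st();c=cam('wrist','wrist4')
E
```

```text
time_s: 15.92
ee_pos: [0.4176, 0.378, 0.1855]
eef_rot: [-3.141, -0.0, 3.026]
force: [0.2, 0.6, -3.8]
grip_width: 0.0557
grip_force: 35.0
time_s: 16.92
ee_pos: [0.4177, 0.379, 0.0262]
eef_rot: [3.141, 0.0, 3.027]
force: [-0.1, 0.4, -2.9]
grip_width: 0.0561
grip_force: 35.0
{'time_s': 16.9167, 'qpos': [0.672, 0.5397, 1.6363, -0.0, 0.9649, -0.7838], 'ee_pos': [0.4177, 0.379, 0.0262], 'eef_rot': [3.1412, 0.0005, 3.0265], 'force': [-0.066, 0.416, -2.9226], 'moment': [0.021, 0.0492, -0.0066], 'grip_width': 0.0561, 'grip_force': 34.9853}
```

View pics/wrist4.png

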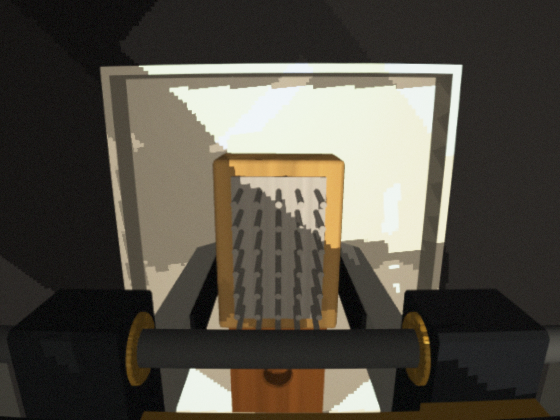

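The hackle hangs pins up, centred and square in the tray, with the block at x 216–343 between walls at 103–461. I'll lower it gently until it touches.

```bash
python3 -m pendant '[[[0,0,-0.4],0],[[0,0,-0.4],0],[[0,0,-0.3],0],[[0,0,-0.2],0],[[0,0,-0.1],0],[[0,0,-0.1],0],[[0,0,0],0],[[0,0,0],0]]'
python3 -m pendant '[[[0,0,-0.05],0],[[0,0,-0.05],0],[[0,0,-0.05],0],[[0,0,0],0],[[0,0,0],0]]'
```

```text
time_s: 17.63
ee_pos: [0.4175, 0.3791, 0.0108]
eef_rot: [3.142, 0.0, 3.027]
force: [-0.8, -0.4, -3.9]
grip_width: 0.0557
grip_force: 35.0
time_s: 18.05
ee_pos: [0.4175, 0.3791, 0.0094]
eef_rot: [3.141, 0.0, 3.027]
force: [0.3, -0.1, 0.0]
grip_width: 0.0562
grip_force: 35.0
```

Contact made: the weight has come off the wrist. I'll release, retreat and check.

```bash
python3 -m pendant '[[[0,0,0],0],[[0,0,0],0],[[0,0,0],0],[[0,0,0],0],[[0,0,0],0],[[0,0,0],0]]' 0.8 10
python3 -m pendant '[[[0,0,0.5],0],[[0,0,1.5],0],[[0,0,2.5],0],[[0,0,3],0],[[0,0,3],0],[[0,0,3],0],[[0,0,3],0],[[0,0,2],0],[[-3,0,0],0],[[-3,0,0],0],[[-3,0,0],0],[[-3,0,0],0],[[-1,0,0],0],[[0,0,0],0],[[0,0,0],0]]'
python3 - <<'E'
from h import *
st();s=cam('scene','scene5')
E
```

```text
time_s: 18.55
ee_pos: [0.4175, 0.3791, 0.0093]
eef_rot: [3.142, 0.0, 3.027]
force: [-0.2, 0.5, 0.3]
grip_width: 0.0754
grip_force: 0.0
time_s: 19.8
ee_pos: [0.2879, 0.3793, 0.1948]
eef_rot: [3.141, 0.001, 3.028]
force: [0.6, 0.1, -0.2]
grip_width: 0.0754
grip_force: 0.0
{'time_s': 19.8, 'qpos': [0.8448, 0.1439, 1.7371, -0.0002, 1.2594, -0.6119], 'ee_pos': [0.2879, 0.3793, 0.1948], 'eef_rot': [3.1408, 0.0008, 3.0275], 'force': [0.6074, 0.0949, -0.2411], 'moment': [-0.0599, 0.0256, -0.0187], 'grip_width': 0.0754, 'grip_force': 0.0}
```

View pics/scene5.png

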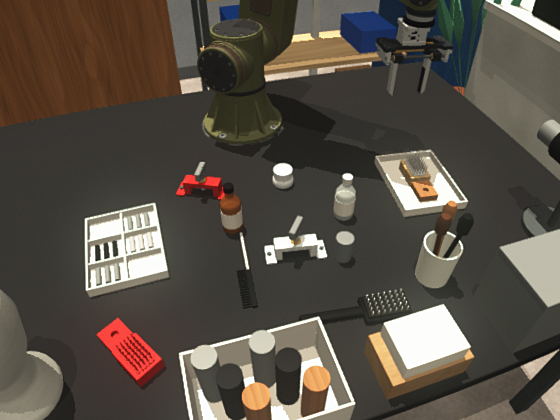

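The hackle lies flat with its pins up, in the middle of the plain tray at about (418,178). Everything else is where it was and the arm is clear.

```bash
python3 -c "
from station import ctrl
print(ctrl.hand_in())"
```

```text
the job is handed in; nothing more can be done
None
```

The job is handed in: I loosened the screw clockwise by 3 rad, drew the hackle out, and set it down flat, pins up, in the middle of the plain tray at about 20 s, with nothing else moved in the final picture.

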